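# Take the end solder reel from the gravity rack

### The job

The orange solder stand is empty: take the reel that waits against the stop at the low end of the sloped blue rack, and set it gently on edge into the stand's V-shaped saddle. Do not push the next reel: it must roll down to the stop by itself.

Things in the scene. Friction and masses are not known exactly. Their poses are not given: they have to be found in the camera images.
- reel_rack: Fixed blue gravity rack, 62 wide, 200 long, at varying place and yaw. Origin: on the bench below the axis of the reel at the stop; x uphill (12 degrees), y across, z up. Three reels stand in it on edge, touching, axes along y: the first axis at x=0, 43 above the bench; each next 55 further, 12 higher. Rails, 48 across outside, reach 26 above the bench beside the end reel; stop tabs at x=-28 to -32 reach 48. All mm.
- reel_stand: Fixed orange V-shaped saddle on a dark plate 92 x 72 mm, empty, at varying place and yaw. Origin: on the bench below its middle; z up; the groove runs along its y. A seated reel's axis lies along y at x=0, 42 mm above the bench. V plates rise at 35 degrees to 29 mm above the bench; end cheeks, 22 mm above the bench, leave 60 mm along y for the reel.
- reel_1: Reel at the rack's stop, to be taken: solder wire between green flanges, 56 mm diameter, 36 mm wide, 0.15 to 0.31 kg. Origin: on its axis, in the outer face of one flange; its z axis runs along the axis through the reel, so the reel's middle is 18 mm along +z (x and y turn with rolling). Grip it from above across its two flat flange faces, a little above the axis, clear of the rails.
- reel_2: The next reel, uphill of reel_1 and touching it; same kind, size and axes. When reel_1 is lifted away it rolls 56 mm down to the stop by itself, within about a second, and a third reel follows it. One more such reel lies flat on the bench and is not part of the job. (A shelf hangs 0.55 m above the bench beyond the rack, and a poster board 0.5 m tall stands to the left: keep lifts low there.)

How it is judged:
By the outcome, as a careful person would: the job done as asked, in the order asked, and still so for the second after the job is handed in, with the robot touching nothing.
It also fails if it takes over 38 s, if anything falls off the work surface, if the arm or the gripper's body presses on something with over 40 N, if the wrist force passes 120 N, or if a joint passes its speed limit or range.

### The arm

A 6-joint arm with a two-finger parallel gripper is mounted at the origin on a cart in front of the work surface, level with it; the furniture and walls round the work are solid. World frame = base frame: x ahead of the robot, y to its left, z up, the work surface at z = 0. Lengths are in m, angles in rad, forces in N, time in s.
With the tool pointing down it reaches from about 0.375 to 0.9 m from the base axis. Payload 3.1 kg.
Tool frame: the origin (TCP) lies on the centre line of the jaws, within the pads' length; the fingertips stand 8 mm ahead of it and the grasp point (between the pads) lies 11 mm behind it; z points along the fingers, y is the line along which they close (so a half turn about z gives the same grasp; the last joint's range is limited). The gripper opens to 87 mm and grips with 3 to 60 N. Pads are 19 mm wide; open, the fingers measure 117 mm over their backs; the gripper's body (75 mm by 190 mm) begins 51 mm behind the grasp point.
Start: joints at [-1.526, 0.527, 1.433, -0, 1.181, -0.178], TCP at [0.138, -0.61, 0.231] pointing down, gripper open.
Joint ranges: [-3.08, 3.08], [-0.75, 2.2], [0.22, 2.44], [-1.43, 4.57], [0, 2.65], [-2.85, 2.85]. Speed limits (rad/s): [2.79, 2.79, 3.14, 3.14, 3.14, 3.14].

### API

Orientations are given as a unit quaternion [x, y, z, w].
In Python, from rig import robot gives the robot as it stands. The module is installed in compiled form; this text tells all that it offers.
- The arm moves only by the tool send_rows, never from a script. Its argument "increments" is one flat list of numbers, 7 for each row, row after row: the turn, a rotation vector about the world's x, y, z in rad, then the shift along the world's x, y, z in cm, then the opening, from 0 (shut) to 1 (fully open). A call has 1 to 20 rows; each row shifts and turns the commanded pose from where the row before left it; what a row does not reach is not made up. A row lasts 1/12 s, in which the tool goes at most 41.7 mm and 7.16 degrees, less where a joint would pass 70% of its speed; a pose out of reach is approached as far as the arm can. A call is refused whole if a number of a shift passes 4.17 or a number of a turn 0.125, either way. A call with a gripper value outside its range is refused whole. The fingers move at their own pace and stop on an object; "newtons" is the grip in N (left out, the last holds). Time passes only in rows, so rows that do not move let the fingers close. It gives the time, the measured TCP pose, the force, the opening and the grip force at its end, in the units of the state.
- robot.get_obs(): the state, without advancing time (a new reading comes with each control period).
- robot.camera(name): name is "side" or "top" or "wrist"; returns a dict with "image" (480x640x3 uint8, red, green, blue), "range_z" (480x640 float32, m along the optical axis (not along the pixel's ray), 0 where there is no reading), "fx", "fy", "cx", "cy" (pixels), "R" (3x3) and "t" (3): a world point X has camera coordinates R X + t. Camera axes: x right, y down, z forward; pixel columns grow to the right and rows downward; lengths in m; the calibration is good to about 2 mm. The wrist camera is an equidistant fisheye: a pixel r from the principal point sees the ray r / f radians off the axis. A picture is of the moment at which its call begins.
- robot.hand_in(): hands the job in; it is judged then, once.
The state is a dict: "time": time; "q": joint angles; "joint_velocities": joint speeds; "joint_torque": joint torques, N m; "position": TCP position; "tool_rot": TCP orientation; "ft_force": force on the tool from outside, world axes, zero at the start; "moment": the same for the moment, N m; "grip_width": finger opening in m; "grip_force": force on a finger pad.
Only numpy, scipy, OpenCV 4.12 (cv2) and the standard library are available. Lean on these libraries where they do the work, as an engineer would, in place of code of your own. Each camera call takes 0.05 s, during which the arm holds its last target. There are 200 camera calls.

## Working session

There is one attempt and no reset: what is moved stays moved. The work goes in short steps, Python scripts to look and compute and a tool call to move; the robot and the scene stay as the last step left them, time stands still between calls to the robot, and variables do not carry over. Pictures are saved under pics/ and viewed, at most 10 in all, crops included, and the job is handed in when it is done.

Besides the shell and the picture viewer there is one more tool, called after "Request:" by a JSON object that holds its "method" and its "body". send_rows: Moves the arm, as the interface text tells. Its arguments: {"type":"object","properties":{"increments":{"type":"array"},"newtons":{"type":"number"}},"required":["increments"]}

```bash
mkdir -p pics; cat > h.py <<'E'
import numpy as np, cv2
from rig import robot
def pts(c):
    z=c["range_z"];v,u=np.mgrid[:480,:640]
    P=np.stack([(u-c["cx"])/c["fx"]*z,(v-c["cy"])/c["fy"]*z,z],-1)
    return (P-c["t"])@c["R"]
def save(c,n): cv2.imwrite("pics/"+n,c["image"][:,:,::-1])
E
python3 - <<'E'
from h import *
for n in("top","side"):
    c=robot.camera(n);save(c,n+".png");np.savez(n,**{k:v for k,v in c.items()})
a=cv2.imread("pics/top.png");
o=robot.get_obs();print(o)
E
```

```text
{'time': 0.1, 'q': array([-1.52650810e+00,  5.28377128e-01,  1.43376161e+00, -1.18109184e-05,
        1.18140530e+00, -1.78510586e-01]), 'joint_velocities': array([-0.00061786,  0.0004656 , -0.00094473, -0.00061876, -0.00190971,
        0.0009539 ]), 'joint_torque': array([-3.69279342e-04, -4.40984130e+01, -1.77151197e+01,  6.34001568e-02,
        5.33824519e-02, -5.89115257e-05]), 'position': array([ 0.13809037, -0.60889822,  0.22967106]), 'tool_rot': array([ 9.93800777e-01,  1.11171323e-01,  5.99818116e-05, -9.73861976e-04]), 'ft_force': array([-0.32653579,  1.05628697, -0.62213326]), 'moment': array([-0.06597757,  0.00328195,  0.00041043]), 'grip_force': 0.0, 'grip_width': 0.08658317028411007}
```

View pics/top.png

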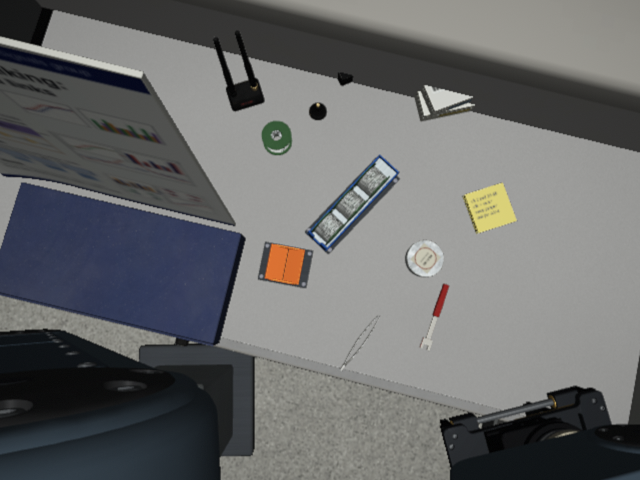

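View pics/side.png

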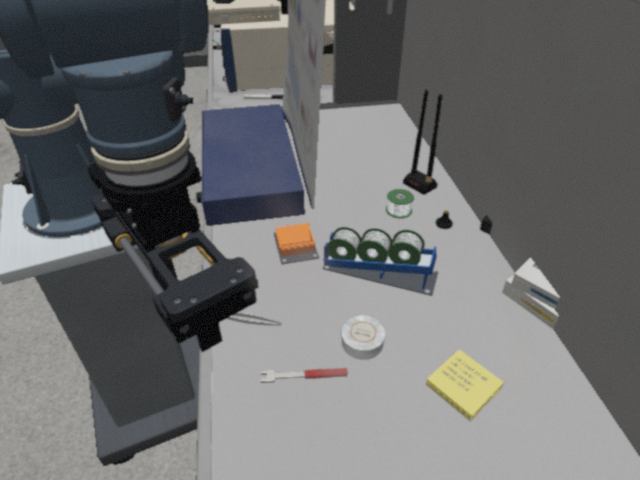

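The top view shows the rack from about (325,240) to (385,168), the orange stand at (286,264), and a flat reel at (277,138). In the side view the reels are at (343,245), (375,245) and (407,247). Next I'll measure with depth.

```bash
python3 - <<'E'
from h import *
for n in("top","side"):
    c=dict(np.load(n+".npz"));P=pts(c);hsv=cv2.cvtColor(c["image"],cv2.COLOR_RGB2HSV)
    H,S,V=cv2.split(hsv);ok=c["range_z"]>0
    og=ok&(H>5)&(H<18)&(S>180)&(P[...,2]<.06)&(P[...,2]>.0)
    q=P[og].astype(np.float32);
    r=cv2.minAreaRect(q[:,:2]*1000);print(n,"orange",r,q[:,2].min(),q[:,2].max(),len(q))
    m=np.zeros_like(ok)
    if n=="top": m[150:258,300:405]=1
    else: m[220:290,318:445]=1
    bl=ok&m&(H>100)&(H<125)&(S>130)&(V>60)
    q=P[bl].astype(np.float32);print("blue",cv2.minAreaRect(q[:,:2]*1000),len(q))
    if n=="top":
        d=ok&m&(P[...,2]>.025)&(P[...,2]<.15)
        q=P[d];ctr=q[:,:2].mean(0);w,E=np.linalg.eigh(np.cov(q[:,:2].T));a=E[:,1];a=a*np.sign(a[0])
        s=(q[:,:2]-ctr)@a;t=(q[:,:2]-ctr)@[-a[1],a[0]]
        print("ctr",ctr,"axis",a,np.degrees(np.arctan2(a[1],a[0])))
        for lo in np.arange(-.12,.12,.008):
            k=(s>=lo)&(s<lo+.008)
            if k.sum():print("%.3f n%d zmax %.3f z90 %.3f t %.3f %.3f"%(lo+.004,k.sum(),q[k,2].max(),np.percentile(q[k,2],80),t[k].min(),t[k].max()))
        i=cv2.resize(c["image"][140:300,240:420],None,fx=4,fy=3.75,interpolation=cv2.INTER_CUBIC)[:,:720];cv2.imwrite("pics/crop.png",i[:,:,::-1])
        b=P[170:240,0:240][(H[170:240,0:240]>100)];b=b[(b[:,2]>.03)];print("box",b.min(0),b.max(0))
E
```

```text
top orange ((369.33514404296875, -314.656494140625), (61.34397506713867, 63.937103271484375), 78.54102325439453) 0.00051004265 0.030887838 1170
blue ((477.26397705078125, -438.1419982910156), (48.04013442993164, 188.13693237304688), 45.65998458862305) 351
ctr [ 0.47881039 -0.44163691] axis [ 0.71039668 -0.70380151] -44.73280074870796
-0.100 n29 zmax 0.051 z90 0.047 t -0.020 0.022
-0.092 n44 zmax 0.058 z90 0.050 t -0.022 0.023
-0.084 n111 zmax 0.067 z90 0.059 t -0.021 0.018
-0.076 n109 zmax 0.071 z90 0.065 t -0.023 0.019
-0.068 n104 zmax 0.072 z90 0.067 t -0.023 0.024
-0.060 n109 zmax 0.072 z90 0.066 t -0.022 0.025
-0.052 n100 zmax 0.069 z90 0.063 t -0.022 0.025
-0.044 n64 zmax 0.065 z90 0.058 t -0.022 0.025
-0.036 n65 zmax 0.074 z90 0.060 t -0.023 0.024
-0.028 n141 zmax 0.081 z90 0.071 t -0.023 0.025
-0.020 n126 zmax 0.084 z90 0.077 t -0.023 0.025
-0.012 n119 zmax 0.085 z90 0.079 t -0.023 0.024
-0.004 n117 zmax 0.084 z90 0.078 t -0.022 0.025
0.004 n102 zmax 0.080 z90 0.075 t -0.022 0.026
0.012 n59 zmax 0.075 z90 0.066 t -0.023 0.025
0.020 n160 zmax 0.086 z90 0.073 t -0.022 0.025
0.028 n193 zmax 0.092 z90 0.084 t -0.022 0.025
0.036 n139 zmax 0.095 z90 0.089 t -0.022 0.026
0.044 n123 zmax 0.096 z90 0.090 t -0.022 0.025
0.052 n112 zmax 0.096 z90 0.090 t -0.022 0.025
0.060 n91 zmax 0.093 z90 0.086 t -0.022 0.026
0.068 n53 zmax 0.088 z90 0.077 t -0.022 0.026
0.076 n70 zmax 0.060 z90 0.055 t -0.022 0.025
0.084 n130 zmax 0.068 z90 0.050 t -0.022 0.025
0.092 n113 zmax 0.069 z90 0.065 t -0.022 0.025
box [ 0.300843   -0.35819516  0.06499251] [0.52338581 0.17109612 0.9061834 ]Traceback (most recent call last):
  File "<stdin>", line 7, in <module>
    return umr_minimum(a, axis, None, out, keepdims, initial, where)
ValueError: zero-size array to reduction operation minimum which has no identity
```

View pics/crop.png

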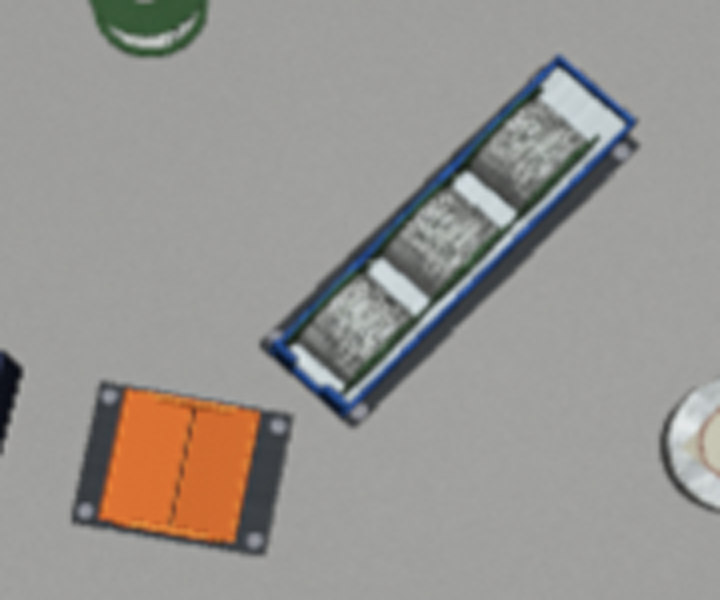

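The crop shows the stop at the near-left end of the rack, with the heights confirming that's the low end. The stand's groove runs nearly vertical, from about (195,405) to (172,520) in the crop. I'll check the board's clearance and the groove yaw.

```bash
python3 - <<'E'
from h import *
c=dict(np.load("top.npz"));P=pts(c);z=P[...,2]
m=np.zeros(z.shape,bool);m[35:345,0:250]=1
for lo,hi in((.03,.08),(.1,.2),(.2,.3),(.3,.4),(.4,.6)):
    q=P[m&(z>lo)&(z<hi)]
    if len(q):
        i=q[:,1].argmin();print(lo,len(q),"ymin pt",q[i].round(3),"xmin pt",q[q[:,0].argmin()].round(3), np.percentile(q,2,axis=0).round(3))
# plate corners (z=0) via dark plate mask
R,t=c["R"],c["t"]
def ray(u,v,h):
    d=np.array([(u-c["cx"])/c["fx"],(v-c["cy"])/c["fy"],1])@R;o=-t@R
    return o+d*(h-o[2])/d[2]
g=lambda a,b,h:ray(240+a/4,140+b/3.75,h)
k=[g(a,b,.004)[:2] for a,b in((102,381),(293,414),(265,554),(72,522))]
k=np.array(k);print(k,k.mean(0))
for a,b in((0,3),(1,2),(0,1),(3,2)):
    d=k[a]-k[b];print(np.degrees(np.arctan2(d[1],d[0])),np.linalg.norm(d))
d=g(195,405,.01)-g(172,520,.01);print("seam",g(195,405,.01),g(172,520,.01),np.degrees(np.arctan2(d[1],d[0])))
E
```

```text
0.03 28612 ymin pt [ 0.776 -0.256  0.079] xmin pt [ 0.23  -0.144  0.041] [ 0.253 -0.223  0.041]
0.1 3415 ymin pt [ 0.706 -0.262  0.125] xmin pt [ 0.45  -0.222  0.111] [ 0.454 -0.258  0.102]
0.2 4038 ymin pt [ 0.703 -0.259  0.207] xmin pt [ 0.266 -0.043  0.29 ] [ 0.269 -0.226  0.202]
0.3 5210 ymin pt [ 0.471 -0.229  0.39 ] xmin pt [ 0.266 -0.005  0.324] [ 0.268 -0.227  0.302]
0.4 11908 ymin pt [ 0.479 -0.231  0.539] xmin pt [ 0.268 -0.047  0.407] [ 0.271 -0.229  0.404]
[[ 0.41291704 -0.27832858]
 [ 0.39525463 -0.36736508]
 [ 0.32602352 -0.35347997]
 [ 0.3429241  -0.2643157 ]] [ 0.36927982 -0.31587233]
-11.321186519667055 0.07138187804232482
-11.340876469304037 0.07060978450198152
78.77974756494392 0.09077146188993844
79.26724020118587 0.09075184154872562
seam [ 0.39967343 -0.32193232  0.01      ] [ 0.3430319 -0.3109238  0.01     ] -10.998562049630642
```

Request:
{"method": "send_rows", "body": {"increments": [0, 0, 0.119, 1.64, 1.19, -0.2, 1, 0, 0, 0.119, 1.64, 1.19, -0.2, 1, 0, 0, 0.119, 1.64, 1.19, -0.2, 1, 0, 0, 0.119, 1.64, 1.19, -0.2, 1, 0, 0, 0.119, 1.64, 1.19, -0.2, 1, 0, 0, 0.119, 1.64, 1.19, -0.2, 1, 0, 0, 0.119, 1.64, 1.19, -0.2, 1, 0, 0, 0.119, 1.64, 1.19, -0.2, 1, 0, 0, 0.119, 1.64, 1.19, -0.2, 1, 0, 0, 0.119, 1.64, 1.19, -0.2, 1, 0, 0, 0.119, 1.64, 1.19, -0.2, 1, 0, 0, 0.119, 1.64, 1.19, -0.2, 1, 0, 0, 0.119, 1.64, 1.19, -0.2, 1, 0, 0, 0.119, 1.64, 1.19, -0.2, 1, 0, 0, 0.119, 1.64, 1.19, -0.2, 1, 0, 0, 0.119, 1.64, 1.19, -0.2, 1, 0, 0, 0.119, 1.64, 1.19, -0.2, 1, 0, 0, 0.119, 1.64, 1.19, -0.2, 1, 0, 0, 0, 0, 0, 0, 1, 0, 0, 0, 0, 0, 0, 1], "newtons": 20}}

```text
time: 1.77
position: [0.4336, -0.3944, 0.194]
tool_rot: [0.378, 0.926, 0.0, -0.001]
ft_force: [-0.4, -0.3, 0.5]
grip_width: 0.087
grip_force: 0.0
```

```bash
cat >> h.py <<'E'
def wpts(c):
    z=c["range_z"];v,u=np.mgrid[:480,:640].astype(float)
    x=(u-c["cx"])/c["fx"];y=(v-c["cy"])/c["fy"];th=np.hypot(x,y)+1e-9
    k=np.tan(np.minimum(th,1.5))/th
    return (np.stack([x*k*z,y*k*z,z],-1)-c["t"])@c["R"]
def yaw_y(o):
    from scipy.spatial.transform import Rotation as R
    M=R.from_quat(o["tool_rot"]).as_matrix();return np.degrees(np.arctan2(M[1,1],M[0,1])),M[:,2]
E
python3 - <<'E'
from h import *
o=robot.get_obs();print(o["time"],o["position"],yaw_y(o),o["q"])
c=robot.camera("wrist");save(c,"w1.png");np.savez("w1",**c)
P=wpts(c);ok=(c["range_z"]>0)&(c["range_z"]<.5);H,S,V=cv2.split(cv2.cvtColor(c["image"],cv2.COLOR_RGB2HSV))
og=ok&(H>5)&(H<18)&(S>180)&(P[...,2]<.05);q=P[og].astype(np.float32)
print("orange",cv2.minAreaRect(q[:,:2]*1000),q[:,2].min(),q[:,2].max(),len(q))
a=np.array([.7104,-.7038]);n=-np.array([a[1],-a[0]])
rel=P[...,:2]-[.433,-.394];s=rel@a;t=rel@[.7038,.7104]
k=ok&(abs(t)<.04)&(P[...,2]>.03)&(P[...,2]<.11)
for lo in np.arange(-.036,.1,.006):
    j=k&(s>=lo)&(s<lo+.006)
    if j.sum()>3:print("%.3f n%d z %.3f t"%(lo+.003,j.sum(),np.percentile(P[j,2],97)),np.percentile(t[j&(P[...,2]>.05)],[1,99]).round(4) if (j&(P[...,2]>.05)).any() else '')
E
```

```text
1.7667 [ 0.43361907 -0.39444239  0.19403577] (np.float64(45.52102093747283), array([-1.03540427e-03,  6.99264923e-04, -9.99999219e-01])) [-9.28421215e-01  5.19835937e-01  1.56878070e+00 -4.71651859e-04
  1.05415626e+00 -1.72267955e+00]
orange ((369.11669921875, -315.72601318359375), (61.4544677734375, 64.91754150390625), 78.64787292480469) 0.0064435294 0.029340606 4875
-0.033 n154 z 0.048 t 
-0.027 n133 z 0.053 t [-0.0193  0.0154]
-0.021 n388 z 0.061 t [-0.0196  0.0158]
-0.015 n401 z 0.065 t [-0.0193  0.0157]
-0.009 n365 z 0.068 t [-0.0192  0.0156]
-0.003 n350 z 0.069 t [-0.0192  0.0156]
0.003 n332 z 0.070 t [-0.0192  0.0157]
0.009 n304 z 0.068 t [-0.0194  0.0159]
0.015 n246 z 0.066 t [-0.0189  0.0155]
0.021 n122 z 0.062 t [-0.0194  0.0158]
0.027 n95 z 0.064 t [-0.0195  0.0162]
0.033 n520 z 0.070 t [-0.019   0.0155]
0.039 n490 z 0.076 t [-0.0188  0.0162]
0.045 n429 z 0.080 t [-0.0193  0.0161]
0.051 n386 z 0.081 t [-0.0194  0.0162]
0.057 n332 z 0.081 t [-0.0189  0.0163]
0.063 n303 z 0.080 t [-0.0189  0.0165]
0.069 n215 z 0.078 t [-0.0191  0.0163]
0.075 n92 z 0.069 t [-0.0179  0.0148]
0.081 n52 z 0.059 t [-0.0179  0.0144]
0.087 n33 z 0.044 t 
0.093 n63 z 0.089 t [-0.0176  0.0161]
0.099 n222 z 0.091 t [-0.0183  0.0162]
```

View pics/w1.png

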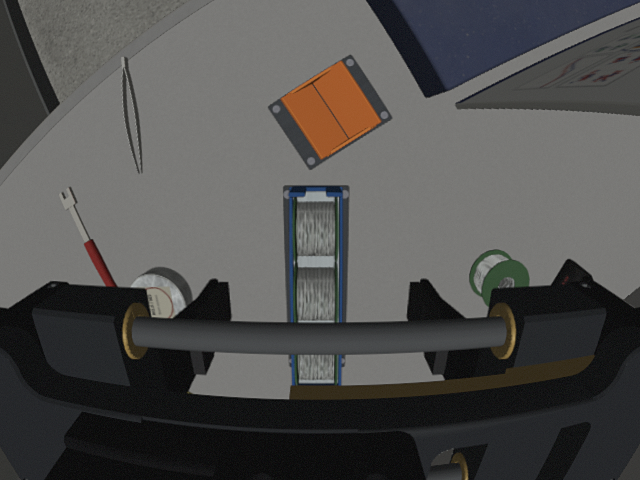

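The wrist view shows the reel at the stop around (316,228) and the jaws straddling the rack, centred on it. Descending.

Request:
{"method": "send_rows", "body": {"increments": [0, 0, -0.004, -0.14, -0.11, -2, 1, 0, 0, 0, 0, 0, -2, 1, 0, 0, 0, 0, 0, -2, 1, 0, 0, 0, 0, 0, -2, 1, 0, 0, 0, 0, 0, -2, 1, 0, 0, 0, 0, 0, -2, 1, 0, 0, 0, 0, 0, -0.9, 1, 0, 0, 0, 0, 0, -0.8, 1, 0, 0, 0, 0, 0, -0.8, 1, 0, 0, 0, 0, 0, -0.5, 1, 0, 0, 0, 0, 0, -0.2, 1, 0, 0, 0, 0, 0, 0, 1]}}

```text
time: 2.82
position: [0.432, -0.3966, 0.0426]
tool_rot: [0.381, 0.925, -0.0, 0.0]
ft_force: [0.4, 0.4, 0.1]
grip_width: 0.0874
grip_force: 0.0
```

Request:
{"method": "send_rows", "body": {"increments": [0, 0, 0, 0, 0, 0, 0.5, 0, 0, 0, 0, 0, 0, 0.5, 0, 0, 0, 0, 0, 0, 0.5, 0, 0, 0, 0, 0, 0, 0, 0, 0, 0, 0, 0, 0, 0, 0, 0, 0, 0, 0, 0, 0, 0, 0, 0, 0, 0, 0, 0, 0, 0, 0, 0, 0, 0, 0], "newtons": 20}}

```text
time: 3.48
position: [0.4319, -0.3964, 0.0426]
tool_rot: [0.381, 0.925, 0.0, 0.0]
ft_force: [0.3, -0.2, 0.2]
grip_width: 0.0417
grip_force: 0.0
```

Request:
{"method": "send_rows", "body": {"increments": [0, 0, 0, 0, 0, 0, 0, 0, 0, 0, 0, 0, 0, 0, 0, 0, 0, 0, 0, 0, 0, 0, 0, 0, 0, 0, 0, 0], "newtons": 20}}

```text
time: 3.82
position: [0.4319, -0.3964, 0.0425]
tool_rot: [0.381, 0.925, -0.0, -0.0]
ft_force: [-0.6, -0.1, 0.3]
grip_width: 0.036
grip_force: 20.0
```

Request:
{"method": "send_rows", "body": {"increments": [0, 0, 0, 0, 0, 0.3, 0, 0, 0, 0, 0, 0, 0.5, 0, 0, 0, 0, -0.05, 0.05, 0.6, 0, 0, 0, 0, -0.15, 0.15, 0.8, 0, 0, 0, 0, -0.2, 0.2, 1, 0, 0, 0, 0, -0.2, 0.2, 1.5, 0, 0, 0, 0, 0, 0, 2, 0, 0, 0, 0, 0, 0, 2, 0, 0, 0, 0, 0, 0, 1.5, 0, 0, 0, 0, 0, 0, 0.5, 0, 0, 0, 0, 0, 0, 0, 0]}}

```text
time: 4.73
position: [0.4263, -0.391, 0.1518]
tool_rot: [0.381, 0.925, -0.001, 0.002]
ft_force: [-0.2, -0.2, -3.3]
grip_width: 0.0361
grip_force: 20.0
```

```bash
python3 - <<'E'
from h import *
o=robot.get_obs();print(o["time"],o["position"],yaw_y(o),o["ft_force"],o["grip_force"],o["grip_width"])
c=robot.camera("wrist");a=c["image"][100:480]
s=robot.camera("side")["image"][180:330,240:470]
s=cv2.resize(s,(640,417));i=np.vstack([cv2.resize(a,(320,190)),cv2.resize(s,(320,208))]);i=cv2.resize(i,(480,597));cv2.imwrite("pics/lift.png",i[:,:,::-1])
E
```

```text
4.7333 [ 0.42634976 -0.3909538   0.15176731] (np.float64(45.26946217498531), array([ 0.00221309, -0.00307565, -0.99999282])) [-0.19872858 -0.15633231 -3.25184228] 19.978079292923212 0.03607395889867783
```

View pics/lift.png

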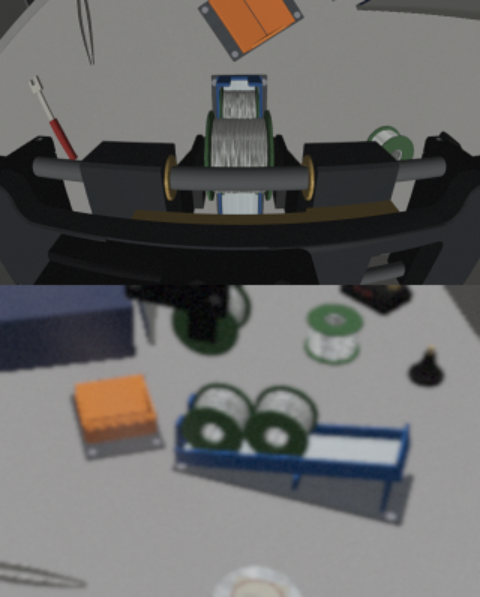

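The lift picture shows the reel held in the jaws. The next two reels have rolled down, with the first against the stop. Moving over the stand.

Request:
{"method": "send_rows", "body": {"increments": [0, 0, -0.1, -0.5, 0.6, 0, 0, 0, 0, -0.11, -0.65, 0.85, 0, 0, 0, 0, -0.11, -0.65, 0.85, 0, 0, 0, 0, -0.11, -0.65, 0.85, 0, 0, 0, 0, -0.11, -0.65, 0.87, 0, 0, 0, 0, -0.11, -0.65, 0.87, 0, 0, 0, 0, -0.11, -0.65, 0.87, 0, 0, 0, 0, -0.11, -0.65, 0.87, 0, 0, 0, 0, -0.11, -0.65, 0.87, 0, 0, 0, 0, 0, 0, 0, -2, 0, 0, 0, 0, 0, 0, -2.5, 0, 0, 0, 0, 0, 0, -2, 0, 0, 0, 0, 0, 0, -0.5, 0, 0, 0, 0, 0, 0, 0, 0, 0, 0, 0, 0, 0, 0, 0]}}

```text
time: 6.08
position: [0.3688, -0.3152, 0.0792]
tool_rot: [0.771, 0.637, 0.0, -0.001]
ft_force: [0.1, 0.6, -2.7]
grip_width: 0.0361
grip_force: 20.0
```

```bash
python3 - <<'E'
from h import *
o=robot.get_obs();print(o["time"],o["position"],yaw_y(o),o["ft_force"],o["q"][5])
c=robot.camera("wrist");a=c["image"][100:480]
P=wpts(c);r=c["range_z"];H,S,V=cv2.split(cv2.cvtColor(c["image"],cv2.COLOR_RGB2HSV))
m=(r>0)&(H>5)&(H<18)&(S>150)&(P[...,2]<.05);q=P[m].astype(np.float32);print(len(q),cv2.minAreaRect(q[:,:2]*1000))
th=np.radians(-11.25);g=np.array([np.cos(th),np.sin(th)]);n=np.array([-g[1],g[0]])
rel=P[...,:2]-[.3692,-.3157];s=rel@n;t=rel@g
k=(r>0)&(abs(t)<.024)&(P[...,2]>.075)&(P[...,2]<.125)
for lo in np.arange(-.04,.04,.006):
    j=k&(s>=lo)&(s<lo+.006)
    if j.sum()>3:print("%.3f n%d z %.3f"%(lo+.003,j.sum(),np.percentile(P[j,2],97)),np.percentile(t[j],[1,99]).round(4))
s=cv2.resize(robot.camera("side")["image"][180:330,240:470],(640,417));i=np.vstack([cv2.resize(a,(480,285)),cv2.resize(s,(480,312))]);cv2.imwrite("pics/pre.png",i[:,:,::-1])
E
```

```text
6.0833 [ 0.36877881 -0.31522992  0.07923874] (np.float64(-10.88720365386795), array([-8.19006632e-04,  1.11145213e-03, -9.99999047e-01])) [ 0.05694049  0.63558679 -2.65719176] -0.7480874576878301
4590 ((371.388916015625, -305.8868408203125), (42.90829849243164, 65.70832061767578), 78.63778686523438)
-0.025 n26 z 0.092 [-0.0159  0.0165]
-0.019 n112 z 0.100 [-0.0172  0.0175]
-0.013 n222 z 0.104 [-0.0213  0.0184]
-0.007 n454 z 0.123 [-0.0227  0.0231]
-0.001 n469 z 0.124 [-0.0227  0.0229]
0.005 n573 z 0.123 [-0.0224  0.0229]
0.011 n2472 z 0.108 [-0.0237  0.0238]
0.017 n1756 z 0.102 [-0.0177  0.0173]
0.023 n1865 z 0.097 [-0.0178  0.0173]
0.029 n195 z 0.091 [-0.0182  0.0176]
```

View pics/pre.png

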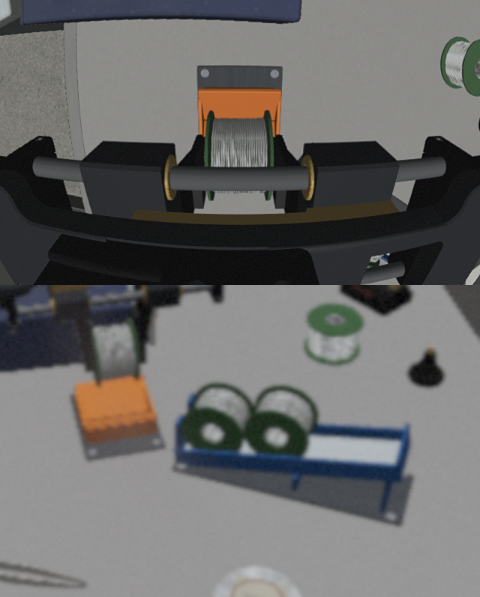

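The pre-placement view shows the reel centred over the V, aligned with the cheeks. Lowering, slowly at the end.

Request:
{"method": "send_rows", "body": {"increments": [0, 0, -0.006, 0, 0, -1, 0, 0, 0, 0, 0, 0, -1, 0, 0, 0, 0, 0, 0, -0.8, 0, 0, 0, 0, 0, 0, -0.4, 0, 0, 0, 0, 0, 0, -0.2, 0, 0, 0, 0, 0, 0, -0.1, 0, 0, 0, 0, 0, 0, -0.1, 0, 0, 0, 0, 0, 0, 0, 0, 0, 0, 0, 0, 0, 0, 0]}}

```text
time: 6.93
position: [0.369, -0.3155, 0.0437]
tool_rot: [0.773, 0.635, -0.0, 0.0]
ft_force: [-0.7, -0.5, -2.5]
grip_width: 0.036
grip_force: 20.0
```

Request:
{"method": "send_rows", "body": {"increments": [0, 0, 0, 0, 0, -0.1, 0, 0, 0, 0, 0, 0, 0, 0, 0, 0, 0, 0, 0, -0.05, 0, 0, 0, 0, 0, 0, 0, 0]}}

```text
time: 7.27
position: [0.3692, -0.316, 0.0424]
tool_rot: [0.773, 0.635, -0.0, 0.001]
ft_force: [-0.1, 0.3, 0.2]
grip_width: 0.0359
grip_force: 20.0
```

Request:
{"method": "send_rows", "body": {"increments": [0, 0, 0, 0, 0, -0.03, 0, 0, 0, 0, 0, 0, 0, 0, 0, 0, 0, 0, 0, 0, 0], "newtons": 4}}

```text
time: 7.52
position: [0.3691, -0.3161, 0.0421]
tool_rot: [0.773, 0.635, -0.0, 0.001]
ft_force: [-1.7, -2.2, 3.6]
grip_width: 0.0358
grip_force: 4.0
```

Request:
{"method": "send_rows", "body": {"increments": [0, 0, 0, 0, 0, 0, 0.5, 0, 0, 0, 0, 0, 0, 0.55, 0, 0, 0, 0, 0, 0, 0.65, 0, 0, 0, 0, 0, 0, 0.7, 0, 0, 0, 0, 0, 0, 0.7]}}

```text
time: 7.93
position: [0.3689, -0.3151, 0.0416]
tool_rot: [0.773, 0.635, 0.0, -0.0]
ft_force: [0.4, 0.1, 0.3]
grip_width: 0.0575
grip_force: 0.0
```

Request:
{"method": "send_rows", "body": {"increments": [0, 0, 0, 0, 0, 0.5, 0.75, 0, 0, 0, 0, 0, 1, 0.8, 0, 0, 0, 0, 0, 1.5, 0.9, 0, 0, 0, 0, 0, 2, 0.9, 0, 0, 0, 0, 0, 2, 0.9, 0, 0, 0, 0, 0, 2, 0.9, 0, 0, 0, 0, 0, 1, 0.9, 0, 0, 0, 0, 0, 0, 0.9]}}

```text
time: 8.6
position: [0.37, -0.3167, 0.1448]
tool_rot: [0.773, 0.635, -0.0, 0.003]
ft_force: [-0.7, 0.2, 0.1]
grip_width: 0.078
grip_force: 0.0
```

```bash
python3 - <<'E'
from h import *
c=robot.camera("wrist");a=c["image"][100:480]
s=cv2.resize(robot.camera("side")["image"][180:330,240:470],(640,417));i=np.vstack([cv2.resize(a,(480,285)),cv2.resize(s,(480,312))]);cv2.imwrite("pics/post.png",i[:,:,::-1])
P=wpts(c);r=c["range_z"]
th=np.radians(-11.25);g=np.array([np.cos(th),np.sin(th)]);n=np.array([-g[1],g[0]])
rel=P[...,:2]-[.3692,-.3157];s=rel@n;t=rel@g
k=(r>0)&(abs(t)<.028)&(P[...,2]>.04)&(P[...,2]<.085)
for lo in np.arange(-.03,.03,.006):
    j=k&(s>=lo)&(s<lo+.006)
    if j.sum()>3:print("%.3f n%d z %.3f"%(lo+.003,j.sum(),np.percentile(P[j,2],97)),np.percentile(t[j],[1,99]).round(4))
E
```

```text
-0.027 n4 z 0.048 [-0.0146  0.0168]
-0.021 n99 z 0.061 [-0.0168  0.0177]
-0.015 n306 z 0.066 [-0.0167  0.0177]
-0.009 n369 z 0.068 [-0.017  0.018]
-0.003 n445 z 0.069 [-0.0175  0.0178]
0.003 n497 z 0.069 [-0.0173  0.0182]
0.009 n536 z 0.068 [-0.0173  0.0183]
0.015 n570 z 0.065 [-0.0174  0.0178]
0.021 n619 z 0.061 [-0.0165  0.018 ]
0.027 n52 z 0.056 [-0.0169  0.0182]
```

View pics/post.png

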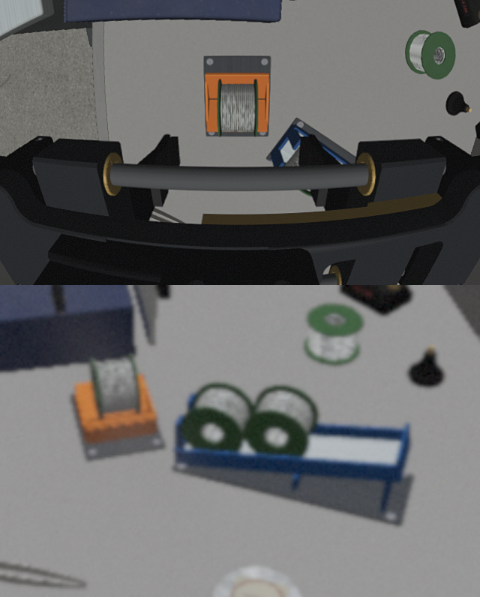

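The picture shows the reel seated centrally in the V, with its top at 0.070 m, and reel_2 at the stop. The gripper is clear, so I'm handing in.

```bash
python3 -c "
from rig import robot
print(robot.hand_in())"
```

```text
the job is handed in; nothing more can be done
None
```

The reel from the rack's stop now sits on edge, centred in the stand's V-shaped saddle; the next reel rolled down to the stop by itself, and I handed the job in at about 9 s, with the gripper clear of everything.

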